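# Lay a brass candlestick in its packing case

## Task

Pack the brass candlestick: swing the latch lever on the end of the wooden case fully off the lid, then open the lid until it stands past upright. Lay the candlestick down on its side in the grey cradle inside, its wide foot fully home in the slot next to the latch end and its shaft resting level in both V-saddles; do not let it drop or topple, leave the lid open, and leave the other two brass pieces standing where they are.

Things in the scene. Friction and masses are not known exactly. Their poses are not given: they have to be found in the camera images.
- candlestick: Turned solid brass candlestick, 114 mm tall, 0.2 to 0.4 kg, upright on its foot among two shorter brass pieces. Foot: disc 56 mm across, 8 mm thick. Shaft: round, 26 mm across, from 8 to 100 mm up. Cup end: solid, 34 mm across, from 100 to 114 mm. Origin at the centre of the foot's underside, z along the shaft to the cup end.
- foot_end (a point): On the candlestick's axis, in the middle of the foot, 4 mm above its underside.
- cup_end (a point): On the candlestick's axis, in the middle of the cup end, 107 mm above the underside of the foot.
- case: Fixed wooden case, 112 mm (x) by 160 mm (y), origin at the centre of its underside. x points to the hinge side, away from the robot; y along the case, away from the latch end; z up. Walls 6 mm thick, 38 mm high; the closed lid on them has its top 68 mm up. A latch block (44 x 40 mm, 71 mm high) stands outside the -y end, y from -120 to -80 mm.
- bed (a point): Fixed point of the case: x = 0, y = 0, 38 mm above the table. The seated candlestick's axis passes here, along the case's y, foot to -y. The grey cradle inside sits up to 8 mm either way along y, unreported: find its place by touch or sight. Between its saddles is room for fingers down to 9 mm above the table.
- slot (a point): Case point y = -50 mm, 38 mm up: the cradle's slot for the foot, if the cradle is mid-place (it may be up to 8 mm either way along y). Slot 17 mm wide for the 8 mm foot, between an end stop 6 mm thick, top 36 mm up, on its -y side and the first V-saddle, 12 mm thick, on its +y side. A foot not over the slot stays more than 15 mm too high.
- saddle (a point): Case point y = 35 mm, 38 mm up: middle of the second V-saddle (8 mm thick in y) if the cradle is mid-place; it shifts with the cradle, this point does not. Both V are 90 degrees, open upward, tops about 38 mm up, 62 mm wide in x, and carry the 26 mm shaft. The first spans y -41.5 to -29.5 mm at mid-place.
- lid (a joint): Lid angle in rad: 0 closed, 1.57 upright, 2.4 at its stop leaning well back, away from the robot; leaned far back it leaves more room for the hand. Stiff hinge that stays where it is left; about 3 N at the bar opens it. The latch blocks it until swung off.
- lid_hinge (a point): Middle of the lid's hinge axis, at case x = 56 mm, 38.5 mm up; the axis is parallel to the case's y axis and the lid's front rises as it opens. The lid is a hollow wooden cover 112 x 160 mm, 30 mm deep.
- lid_bar (a point): Middle of the lid's steel handle: round bar 10 mm thick, parallel to the case's y axis, 70 mm long, 35 mm in front of the lid's front face, clear behind and below. Closed it is 147 mm in front of and 16 mm above the hinge; it moves with the lid and, held loosely between flat fingers, turns in them.
- latch (a joint): Latch lever angle in rad: 0 lies along the case over the lid, 1.6 at its stop, crosswise and clear of the lid; it no longer covers the lid beyond about 1.3. It turns anticlockwise seen from above about a vertical pivot: its peg goes away from the robot. It stays where it is left and takes about 1 N at the peg.
- latch_pivot (a point): On the latch lever's vertical pivot, at the underside of the lever, 72.5 mm above the table, at case x = 0, y = -100 mm. The lever is a flat steel bar 16 mm wide and 6 mm thick; its nose reaches 42 mm from the pivot over the lid, its tail 60 mm the other way.
- latch_peg (a point): Centre of the top of the upright steel peg on the lever's tail, 12 mm across, rising 27 mm above the lever; 53 mm from the pivot, top 105 mm above the table. It moves with the lever.
- bell: Brass bell-shaped piece, 58 mm across, 56 mm tall, standing near the candlestick; origin at the centre of its underside. To be left alone.
- spool: Brass spool, 54 mm across, 58 mm tall, standing near the candlestick; origin at the centre of its underside. To be left alone.

How it is judged:
By the outcome, as a careful person would: the job done as asked, in the order asked, and still so for the second after the job is handed in, with the robot touching nothing.
It also fails if it takes over 67 s, if anything falls off the work surface, if the arm or the gripper's body presses on something with over 40 N, if the wrist force passes 120 N, or if a joint passes its speed limit or range.

## Robot

A 6-joint arm with a two-finger parallel gripper is mounted at the origin on the work surface. World frame = base frame: x ahead of the robot, y to its left, z up, the work surface at z = 0. Lengths are in m, angles in degrees, forces in N, time in s.
With the tool pointing down it reaches from about 0.375 to 0.975 m from the base axis. Payload 3.8 kg.
Tool frame: the origin (TCP) lies midway between the tips of the shut fingers; the grasp point (between the pads) lies 19 mm behind it; z points along the fingers, y is the line along which they close (so a half turn about z gives the same grasp; the last joint's range is limited). The gripper opens to 85 mm and grips with 20 to 120 N. Pads are 22 mm wide; open, the fingers measure 114 mm over their backs; the gripper's body (76 mm by 85 mm) begins 54 mm behind the grasp point. The pads swing forward as they close: fully open they stand 13 mm farther back than shut.
Start: joints at [-67.03, 15.12, 91.902, -0, 72.978, -2.114], TCP at [0.286, -0.611, 0.231] pointing down, gripper open.
Joint ranges: [-150.88, 150.88], [-54.13, 125.18], [17.81, 147.31], [-75.09, 255.09], [0, 152.58], [-146.25, 146.25]. Speed limits (degrees/s): [147.25, 147.25, 180, 180, 180, 180].

## Interface

Orientations are given as a 3x3 rotation matrix whose columns are the frame's x, y, z axes.
In Python, from station import bot gives the robot as it stands. The module is installed in compiled form; this text tells all that it offers.
- The arm moves only by the shell command python3 -m handwheel 'ROWS' [FORCE]. ROWS is JSON, a list of rows, each a list of 3 entries, a list of its own where there are three numbers: the turn, a rotation vector about the tool's x, y, z in rad, then the shift along the tool's x, y, z in cm, then the finger opening in cm, from 0 to 8.54. A call has 1 to 12 rows; each row is the pose to reach, as a shift and turn from the pose commanded when the call began, along the tool's axes at that moment; what a row does not reach only later rows make up. A row lasts 1/8 s, in which the tool goes at most 62.5 mm and 10.7 degrees, less where a joint would pass 70% of its speed; a pose out of reach is approached as far as the arm can. A call with a gripper value outside its range is refused whole. The fingers move at their own pace and stop on an object; FORCE is the grip in N (left out, the last holds). Time passes only in rows, so rows that repeat a pose let the fingers close. It gives the time, the measured TCP pose, the force, the opening and the grip force at its end, in the units of the state.
- bot.observe(): the state, without advancing time (a new reading comes with each control period).
- bot.get_image(name): name is "scene" or "top" or "wrist"; returns a dict with "image" (420x560x3 uint8, red, green, blue), "mtx" (3x3 intrinsics, pixels), "R" (3x3) and "t" (3): a world point X has camera coordinates R X + t; the wrist camera has in their place "mount" (4x4, takes a point from camera to tool coordinates, whose origin is the TCP and whose axes are the flange's). Camera axes: x right, y down, z forward; pixel columns grow to the right and rows downward; lengths in m; the calibration is good to about 2 mm. A picture is of the moment at which its call begins: read the wrist's pose just before it. There is no depth.
- bot.sign_off(): hands the job in; it is judged then, once.
The state is a dict: "time": time; "joint_positions": joint angles; "joint_vel": joint speeds; "tau": joint torques, N m; "tool_pos": TCP position; "tcp_rot": TCP orientation; "ft_force": force on the tool from outside, world axes, zero at the start; "wrist_torque": the same for the moment, N m; "finger_gap": finger opening in m; "grasp_force": force on a finger pad.
Only numpy, scipy, OpenCV 4.12 (cv2) and the standard library are available. Lean on these libraries where they do the work, as an engineer would, in place of code of your own. Each camera call takes 0.05 s, during which the arm holds its last target. There are 200 camera calls.

## Working session

There is one attempt and no reset: what is moved stays moved. The work goes in short steps, Python scripts to look and compute and a shell command to move; the robot and the scene stay as the last step left them, time stands still between calls to the robot, and variables do not carry over. Pictures are saved under pics/ and viewed, at most 10 in all, crops included, and the job is handed in when it is done.

```bash
mkdir -p pics
cat > h.py <<'E'
from station import bot
import numpy as np, cv2
def snap(n,f):
    s=bot.observe(); d=bot.get_image(n)
    cv2.imwrite('pics/'+f,d['image'][:,:,::-1]); 
    if 'mount' in d:
        T=np.eye(4);T[:3,:3]=s['tcp_rot'];T[:3,3]=s['tool_pos']
        M=np.linalg.inv(T@np.array(d['mount'])); R,t=M[:3,:3],M[:3,3]
    else: R,t=np.array(d['R']),np.array(d['t'])
    np.savez('pics/'+f+'.npz',K=d['mtx'],R=R,t=t)
    return d['image']
def cal(f):
    z=np.load('pics/'+f+'.npz'); return z['K'],z['R'],z['t']
def ray(f,uv):
    K,R,t=cal(f); d=R.T@np.linalg.solve(K,[uv[0],uv[1],1]); return -R.T@t,d/np.linalg.norm(d)
def atz(f,uv,z):
    c,d=ray(f,uv); return c+d*(z-c[2])/d[2]
def tri(obs):
    A=np.zeros((3,3));b=np.zeros(3);L=[]
    for f,uv in obs:
        c,d=ray(f,uv);P=np.eye(3)-np.outer(d,d);A+=P;b+=P@c;L.append((P,c))
    x=np.linalg.solve(A,b);return x,[round(1000*np.linalg.norm(P@(x-c)),1) for P,c in L]
def proj(f,X):
    K,R,t=cal(f);p=K@(R@np.array(X)+t);return p[:2]/p[2]
def togo(X):
    "shift in tool axes, cm, from the current TCP"
    s=bot.observe();return np.round(100*np.array(s['tcp_rot']).T@(np.array(X)-s['tool_pos']),2)
E
python3 - <<'E'
from h import *
for n in ['scene','top']:
    snap(n,n+'.png'); K,R,t=cal(n+'.png'); print(n,np.round(K,1).tolist(),np.round(-R.T@t,3),np.round(R,2).tolist())
print(bot.observe())
a=np.hstack([cv2.imread('pics/scene.png'),cv2.imread('pics/top.png')]);print(a.shape)
E
```

```text
scene [[464.5, 0.0, 280.3], [0.0, 464.5, 215.2], [0.0, 0.0, 1.0]] [1.051 0.524 0.613] [[-0.72, 0.69, -0.02], [0.41, 0.4, -0.82], [-0.56, -0.6, -0.57]]
top [[494.5, 0.0, 283.6], [0.0, 494.5, 212.9], [0.0, 0.0, 1.0]] [ 0.421 -0.041  1.215] [[0.02, -1.0, 0.01], [-1.0, -0.02, -0.08], [0.08, -0.0, -1.0]]
{'time': 0.1, 'joint_positions': array([-6.70302009e+01,  1.51652867e+01,  9.19732982e+01,  6.64542869e-04,
        7.29800389e+01, -2.11317383e+00]), 'joint_vel': array([-0.01404569, -0.08249166, -0.20283206,  0.00390146,  0.0246338 ,
        0.06993492]), 'tau': array([ 1.24863277e-04, -5.16708827e+01, -3.68589914e+01, -2.41230300e-04,
        6.23843705e-03, -1.43152783e-05]), 'tool_pos': array([ 0.28590299, -0.61071776,  0.23008256]), 'tcp_rot': array([[ 9.05696301e-01,  4.23926378e-01, -7.97743947e-04],
       [ 4.23927119e-01, -9.05694290e-01,  1.91054387e-03],
       [ 8.74178029e-05, -2.06855781e-03, -9.99997857e-01]]), 'ft_force': array([-0.51575367, -0.16811995,  0.11148322]), 'wrist_torque': array([ 0.02615586, -0.05363921, -0.02151146]), 'grasp_force': 0.0, 'finger_gap': 0.08537053624984157}
(420, 1120, 3)
```

View pics/scene.png

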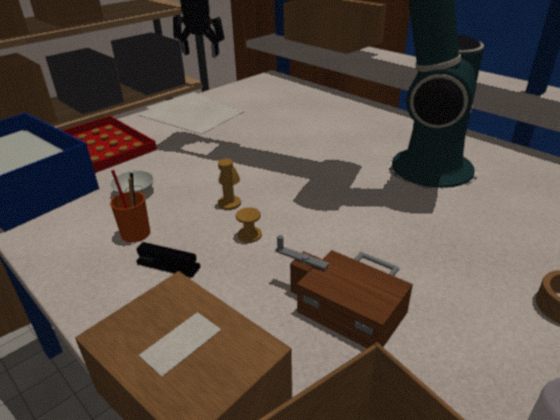

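View pics/top.png

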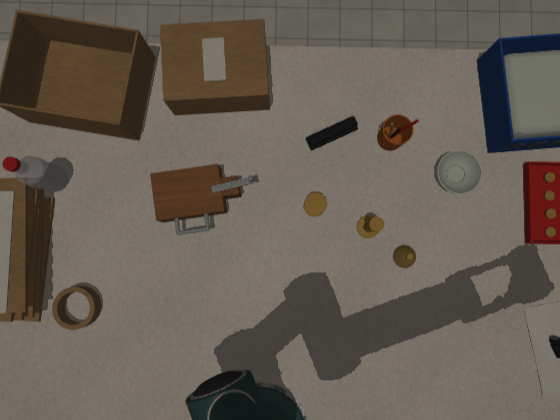

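The scene view shows the candlestick at about (228,185) beside the spool (248,225), with the bell hidden behind it. The case is at (352,300) and the peg at (280,243). In the top view the case is at (190,192), the peg at (254,179), the bar at (193,230), the candlestick at (370,226), the bell at (404,257) and the spool at (315,204). I'll enlarge both.

Run:
```python
import cv2
a=cv2.imread('pics/top.png')[150:285,145:425];cv2.imwrite('pics/topc.png',cv2.resize(a,None,fx=2.8,fy=2.8,interpolation=cv2.INTER_CUBIC))
a=cv2.imread('pics/scene.png')[150:350,205:425];cv2.imwrite('pics/scenec.png',cv2.resize(a,None,fx=3,fy=3,interpolation=cv2.INTER_CUBIC))
```

```text
(no output)
```

View pics/topc.png

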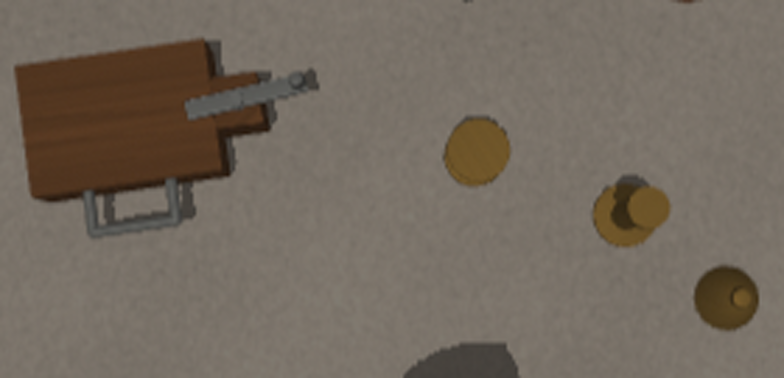

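View pics/scenec.png

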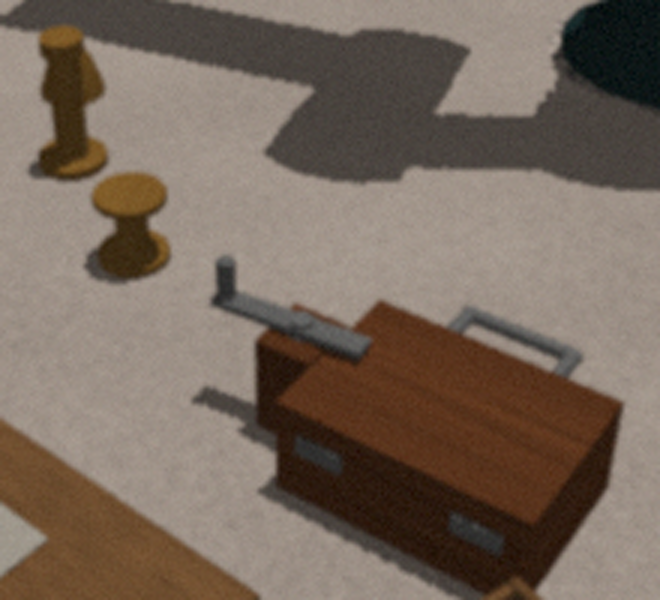

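The top crop shows the lid corners at (16,66), (206,40), (229,175) and (33,198), the peg at (297,79), the bar ends at (91,233) and (178,219), the candlestick's cup at (649,206) with its foot at (625,213), the spool at (478,151), and the bell at (727,298).
The scene crop shows the lid corners at (381,302), (621,403), (533,522) and (279,402), the peg top at (226,262), the bar at (470,314)–(575,355), the cup top at (62,36), the foot at (73,157) and the spool top at (130,195).

Run:
```python
from h import *
T=lambda u,v:('top.png',(u/2.8+145-.3,v/2.8+150-.3)); S=lambda u,v:('scene.png',(u/3+205-.3,v/3+150-.3))
D={'bar_latch':(T(229,175),S(381,302)),'bar_far':(T(33,198),S(621,403)),'hin_far':(T(16,66),S(533,522)),'hin_latch':(T(206,40),S(279,402)),
'peg':(T(299,79),S(226,262)),'barL':(T(178,219),S(470,314)),'barF':(T(91,233),S(575,355)),'cup':(T(649,206),S(62,36)),'foot':(T(625,213),S(73,157)),'spool':(T(478,151),S(130,195))}
P={}
for k,v in D.items():
    P[k],r=tri(v);print(k,np.round(P[k],4),r)
print('bell',atz(*T(727,298),.02),atz(*T(741,298),.056),'cup',atz(*T(649,206),.114),'foot',atz(*T(625,213),.008))
cs=np.array([P[k] for k in ['hin_far','hin_latch','bar_latch','bar_far']])
for kz in [1]:
    Q=np.array([atz(*D[k][0],.068) for k in ['hin_far','hin_latch','bar_latch','bar_far']])
    for C in (cs,Q):
        y=(C[0]+C[3]-C[1]-C[2])[:2];x=(C[0]+C[1]-C[2]-C[3])[:2]
        print(C.mean(0),np.degrees(np.arctan2(-y[0],y[1])),np.degrees(np.arctan2(x[1],x[0])),np.linalg.norm(y)/2,np.linalg.norm(x)/2)
```

```text
bar_latch [0.5176 0.0894 0.0607] [np.float64(1.3), np.float64(1.3)]
bar_far [0.4959 0.2502 0.0659] [np.float64(0.2), np.float64(0.2)]
hin_far [0.6057 0.2685 0.0683] [np.float64(0.6), np.float64(0.6)]
hin_latch [0.6309 0.1111 0.065 ] [np.float64(1.0), np.float64(1.0)]
peg [0.5935 0.0299 0.1018] [np.float64(1.0), np.float64(1.0)]
barL [0.4807 0.1317 0.0537] [np.float64(1.0), np.float64(1.0)]
barF [0.4684 0.2027 0.0556] [np.float64(0.4), np.float64(0.4)]
cup [ 0.4947 -0.2525  0.1144] [np.float64(0.7), np.float64(0.7)]
foot [ 0.4956 -0.2526  0.0048] [np.float64(0.5), np.float64(0.5)]
spool [ 0.5434 -0.1203  0.0543] [np.float64(0.3), np.float64(0.3)]
bell [ 0.42335067 -0.33844325  0.02      ] [ 0.42349939 -0.34119359  0.056     ] cup [ 0.49522822 -0.25299175  0.114     ] foot [ 0.49582217 -0.25240801  0.008     ]
[0.56251667 0.17979512 0.06499649] 8.39893349931542 10.145327395375814 0.16079748462995366 0.11333203900774144
[0.56270174 0.17879025 0.068     ] 8.356057101928938 10.368876292850942 0.16172850951514456 0.11359275182081632
```

Case: centre about (0.5625, 0.179), yaw about 9°. Candlestick at (0.495, -0.2525). I'll do the latch first, straddling the peg with half-open fingers.

Run:
```python
from h import *
print(togo([.592,.030,.20]))
```

```text
[ 54.88 -45.05   3.11]
```

```bash
python3 -m handwheel '[[[0,0,-2.08],[54.9,-45.05,3],4],[[0,0,-2.08],[54.9,-45.05,3],4],[[0,0,-2.08],[54.9,-45.05,3],4],[[0,0,-2.08],[54.9,-45.05,3],4],[[0,0,-2.08],[54.9,-45.05,3],4],[[0,0,-2.08],[54.9,-45.05,3],4],[[0,0,-2.08],[54.9,-45.05,3],4],[[0,0,-2.08],[54.9,-45.05,3],4],[[0,0,-2.08],[54.9,-45.05,3],4],[[0,0,-2.08],[54.9,-45.05,3],4],[[0,0,-2.08],[54.9,-45.05,3],4],[[0,0,-2.08],[54.9,-45.05,3],4]]' 20
cat > st.py <<'E'
from h import *
import sys,json
s=bot.observe()
with open('log.jsonl','a') as f: f.write(json.dumps({k:np.array(s[k]).tolist() for k in ['joint_positions','tool_pos','tcp_rot']})+'\n')
print('t',round(s['time'],2),'j',np.round(s['joint_positions'],1),'p',np.round(s['tool_pos'],4),'F',np.round(s['ft_force'],1),'gap',round(s['finger_gap'],4),round(s['grasp_force'],1));print(np.round(s['tcp_rot'],3).tolist())
c=np.array([.5625,.179,0]);a=np.radians(9);R=np.array([[np.cos(a),-np.sin(a),0],[np.sin(a),np.cos(a),0],[0,0,1]])
print('case',np.round(R.T@(s['tool_pos']-c),4))
for w in sys.argv[1:]: print(w,togo(json.loads(w)))
E
python3 st.py '[0.592,0.03,0.085]'
```

```text
time: 1.6
tool_pos: [0.5928, 0.0325, 0.2005]
tcp_rot: [[-0.814, 0.581, -0.001], [0.581, 0.814, 0.0], [0.001, -0.0, -1.0]]
ft_force: [-0.5, 0.3, 0.6]
finger_gap: 0.0397
grasp_force: 0.0
t 1.6 j [  0.7   7.6 104.1   0.   68.3 -53.8] p [0.5928 0.0325 0.2005] F [-0.5  0.3  0.6] gap 0.0397 0.0
[[-0.814, 0.581, -0.001], [0.581, 0.814, 0.0], [0.001, -0.0, -1.0]]
case [ 0.0071 -0.1494  0.2005]
[0.592,0.03,0.085] [-0.09 -0.25 11.55]
```

```bash
python3 -m handwheel '[[[0,0,0],[-0.1,-0.2,6],4],[[0,0,0],[-0.1,-0.2,11.5],4],[[0,0,0],[-0.1,-0.2,11.5],4],[[0,0,0],[-0.1,-0.2,11.5],4]]'
python3 - <<'E'
from h import *
import subprocess
s=bot.observe();R=np.array(s['tcp_rot']);p=s['tool_pos']
a=np.radians(9);C=np.array([[np.cos(a),-np.sin(a),0],[np.sin(a),np.cos(a),0],[0,0,1]]);c=np.array([.5625,.179,0])
print(C.T@(p-c))
for th in np.radians([0,15,30,45,60,75,85,92,96]):
    q=c+C@np.array([.053*np.sin(th),-.1-.053*np.cos(th),0])
    # push finger: keep peg toward leading pad: lead 12 mm along tangent
    q=q+C@np.array([np.cos(th),np.sin(th),0])*(.012 if th>0.2 else 0.0); q[2]=p[2]
    print(round(np.degrees(th)),np.round(100*R.T@(q-p),1).tolist())
E
```

```text
time: 2.1
tool_pos: [0.5929, 0.0267, 0.0878]
tcp_rot: [[-0.811, 0.585, 0.001], [0.585, 0.811, -0.0], [-0.001, 0.001, -1.0]]
ft_force: [0.3, -0.1, 0.1]
finger_gap: 0.0399
grasp_force: 0.0
[ 0.0061807  -0.15517315  0.08782884]
0 [0.6, -0.3, -0.0]
15 [-0.9, 1.9, 0.0]
30 [-1.1, 3.2, 0.0]
45 [-1.0, 4.7, 0.0]
60 [-0.5, 6.0, 0.0]
75 [0.3, 7.2, 0.0]
85 [1.0, 7.8, 0.0]
92 [1.6, 8.2, 0.0]
96 [1.9, 8.3, 0.0]
```

```bash
python3 -m handwheel '[[[0,0,0],[0.4,0.5,0],4],[[0,0,0],[0,1.4,0],4],[[0,0,0],[-0.3,2.3,0],4],[[0,0,0],[-0.6,2.9,0],4],[[0,0,0],[-0.8,3.5,0],4],[[0,0,0],[-0.9,4.2,0],4],[[0,0,0],[-1,4.9,0],4],[[0,0,0],[-0.9,5.6,0],4],[[0,0,0],[-0.8,6.3,0],4],[[0,0,0],[-0.3,7.6,0],4],[[0,0,0],[0.2,8.3,0],4],[[0,0,0],[0.2,8.3,0],4]]'
python3 - <<'E'
from h import *
snap('top','t2.png');a=snap('wrist','w2.png')
b=cv2.imread('pics/t2.png')[140:280,140:290];b=cv2.resize(b,None,fx=2.67,fy=2.67,interpolation=cv2.INTER_CUBIC)
w=cv2.resize(cv2.imread('pics/w2.png'),(399,300));w=np.vstack([w,np.zeros((b.shape[0]-300,399,3),np.uint8)])
cv2.imwrite('pics/c2.png',np.hstack([b,w]))
E
```

```text
time: 3.6
tool_pos: [0.6387, 0.0971, 0.0862]
tcp_rot: [[-0.812, 0.583, -0.0], [0.583, 0.812, 0.001], [0.0, 0.0, -1.0]]
ft_force: [0.1, -0.2, 0.2]
finger_gap: 0.0402
grasp_force: 0.0
```

View pics/c2.png

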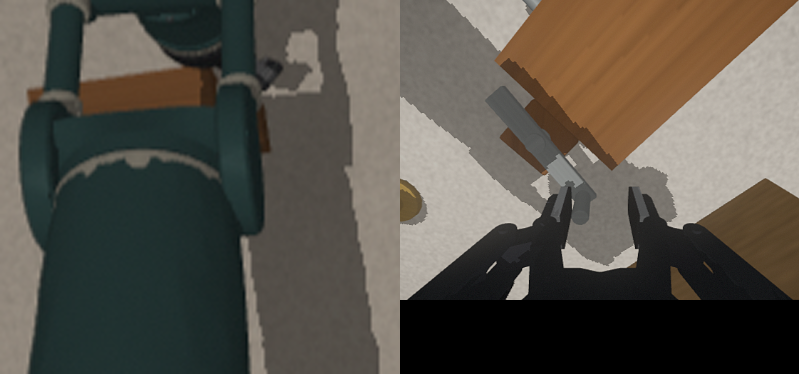

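The wrist view shows the lever from (490,95) to (590,195), nearly parallel to the lid's latch end (500,60)–(615,168), with the peg at the left pad. A little more will bring it to its stop.

```bash
python3 -m handwheel '[[[0,0,0],[0.3,0.3,0],4],[[0,0,0],[0.5,0.4,0],4],[[0,0,0],[0.5,0.5,0],4],[[0,0,0],[0.5,0.5,0],4]]'; python3 st.py
```

```text
time: 4.2
tool_pos: [0.6372, 0.1027, 0.0862]
tcp_rot: [[-0.812, 0.584, -0.001], [0.584, 0.812, -0.0], [0.001, -0.001, -1.0]]
ft_force: [-1.7, -1.1, 1.1]
finger_gap: 0.0399
grasp_force: 1.0
t 4.2 j [  6.9  19.  103.1   0.   58.  -47.3] p [0.6372 0.1027 0.0862] F [-1.7 -1.1  1.1] gap 0.0399 1.0
[[-0.812, 0.584, -0.001], [0.584, 0.812, -0.0], [0.001, -0.001, -1.0]]
case [ 0.0618 -0.0871  0.0862]
```

```bash
python3 -m handwheel '[[[0,0,0],[0.2,0.2,0],4],[[0,0,0],[0.2,0.2,0],4]]' | sed -n 1,4p;  python3 -m handwheel '[[[0,0,0],[0.15,0.15,0],4],[[0,0,0],[0.15,0.15,0],4]]'| sed -n 1,4p
```

```text
time: 4.45
tool_pos: [0.6371, 0.1057, 0.0862]
tcp_rot: [[-0.812, 0.584, -0.0], [0.584, 0.812, 0.0], [0.0, -0.0, -1.0]]
ft_force: [-2.0, -1.0, 0.8]
time: 4.7
tool_pos: [0.6369, 0.1078, 0.0862]
tcp_rot: [[-0.812, 0.584, -0.0], [0.584, 0.812, 0.0], [0.0, 0.0, -1.0]]
ft_force: [-1.8, -0.5, -0.2]
```

```bash
python3 -m handwheel '[[[0,0,0],[0.2,0.2,0],4],[[0,0,0],[0.2,0.2,0],4]]' | sed -n 1,4p;  python3 -m handwheel '[[[0,0,0],[0.15,0.15,0],4],[[0,0,0],[0.15,0.15,0],4]]'| sed -n 1,4p
python3 - <<'E'
from h import *
snap('wrist','w3.png')
E
```

```text
time: 4.95
tool_pos: [0.6368, 0.1085, 0.0861]
tcp_rot: [[-0.812, 0.583, 0.0], [0.583, 0.812, -0.003], [-0.002, -0.003, -1.0]]
ft_force: [-0.4, -6.9, 0.2]
time: 5.2
tool_pos: [0.6367, 0.1088, 0.0861]
tcp_rot: [[-0.812, 0.583, 0.001], [0.583, 0.812, -0.006], [-0.004, -0.004, -1.0]]
ft_force: [0.1, -12.1, -0.1]
```

View pics/w3.png

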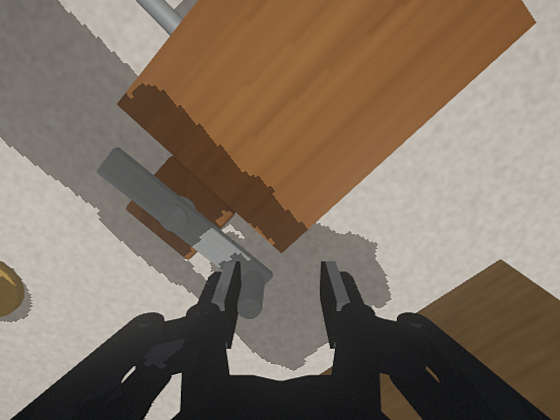

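The lever is against its stop: it runs (100,165)–(265,280), clear of the lid, and the force has risen. Next I'll refine the lid pose from the corners (118,103), (280,252) and (536,22), then move to the bar.

```bash
python3 -m handwheel '[[[0,0,0],[-0.4,-0.6,0],4],[[0,0,0],[-0.4,-0.6,-5],3],[[0,0,0],[-0.4,-0.6,-9],2.6],[[0,0,0],[-0.4,-0.6,-9],2.6]]' | sed -n 1,4p
python3 - <<'E'
from h import *
A,B,C=[atz('w3.png',p,.068) for p in [(118,103),(280,252),(536,22)]]
print(A,B,C,np.linalg.norm(A-B),np.linalg.norm(C-B)); v=B-A;print(np.degrees(np.arctan2(v[1],v[0])));v=C-B;print(np.degrees(np.arctan2(-v[0],v[1])),(A+C)/2)
print(togo([.4735,.1655,.15]))
E
```

```text
time: 5.75
tool_pos: [0.6398, 0.1063, 0.182]
tcp_rot: [[-0.812, 0.584, 0.011], [0.584, 0.812, 0.002], [-0.007, 0.008, -1.0]]
ft_force: [-0.1, 0.2, -0.2]
[0.52393831 0.09228009 0.068     ] [0.63395257 0.10982133 0.068     ] [0.60829837 0.26863628 0.068     ] 0.11140391119004592 0.16087363939631308
9.059278806935952
9.176017540644368 [0.56611834 0.18045818 0.068     ]
[16.98 -4.93  3.04]
```

```bash
python3 -m handwheel '[[[0,0,0.79],[16.9,-4.85,2],2.6],[[0,0,0.79],[16.9,-4.85,2],2.6],[[0,0,0.79],[16.9,-4.85,2],2.6],[[0,0,0.79],[16.9,-4.85,2],2.6],[[0,0,0.79],[16.9,-4.85,2],2.6],[[0,0,0.79],[16.9,-4.85,2],2.6],[[0,0,0.79],[16.9,-4.85,2],2.6],[[0,0,0.79],[16.9,-4.85,2],2.6]]' | sed -n 1,4p; python3 st.py '[0.4745,0.166,0.037]'
python3 - <<'E'
from h import *
snap('wrist','w4.png')
E
```

```text
time: 6.75
tool_pos: [0.4705, 0.1646, 0.1561]
tcp_rot: [[-0.157, 0.988, -0.0], [0.988, 0.157, 0.0], [0.0, -0.0, -1.0]]
ft_force: [0.2, -0.2, 0.6]
t 6.75 j [ 16.4  -0.6 117.8   0.   62.8   7.4] p [0.4705 0.1646 0.1561] F [ 0.2 -0.2  0.6] gap 0.0255 0.0
[[-0.157, 0.988, -0.0], [0.988, 0.157, 0.0], [0.0, -0.0, -1.0]]
case [-0.0931  0.0002  0.1561]
[0.4745,0.166,0.037] [ 0.07  0.42 11.91]
```

View pics/w4.png

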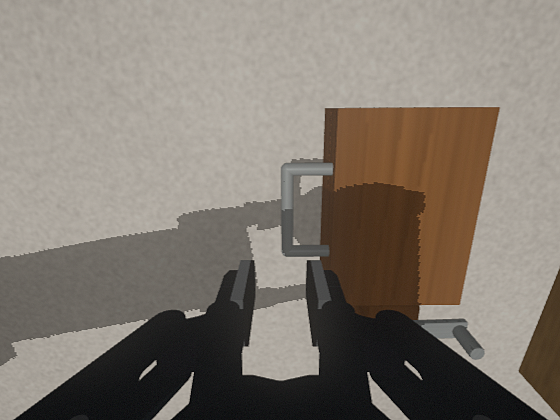

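The wrist view shows the bar upright at u≈289, from v≈168 to 250, just to the right of the finger midline.

Run:
```python
from h import *
for u,v in [(289,168),(289,250)]: print(atz('w4.png',(u,v),.0545))
print(proj('w4.png',[.4745,.166,.0545]))
X=(atz('w4.png',(289,168),.0545)+atz('w4.png',(289,250),.0545))/2; X[2]=.0365; print(X,togo(X))
for p in [(325,107),(498,108),(461,304)]: print(atz('w4.png',p,.068))
```

```text
[0.47222108 0.20035454 0.0545    ]
[0.48393011 0.13095554 0.0545    ]
[284.74983473 209.72284936]
[0.47807559 0.16565504 0.0365    ] [-1.000e-02  7.700e-01  1.196e+01]
[0.48908391 0.24882131 0.068     ]
[0.60801483 0.26712759 0.068     ]
[0.63629912 0.11043762 0.068     ]
```

```bash
python3 -m handwheel '[[[0,0,0],[0,0.6,6],2.6],[[0,0,0],[0,0.6,11.9],2.6],[[0,0,0],[0,0.6,11.9],2.6]]' | sed -n 1,4p;python3 -m handwheel '[[[0,0,0],[0,0,0],1.4],[[0,0,0],[0,0,0],1.4],[[0,0,0],[0,0,0],0.8],[[0,0,0],[0,0,0],0.8],[[0,0,0],[0,0,0],0.8]]' 20; python3 st.py
```

```text
time: 7.18
tool_pos: [0.4711, 0.1639, 0.0325]
tcp_rot: [[-0.156, 0.988, -0.012], [0.988, 0.156, -0.003], [-0.001, -0.012, -1.0]]
ft_force: [-0.6, 0.1, 0.2]
time: 7.8
tool_pos: [0.4758, 0.1657, 0.0393]
tcp_rot: [[-0.157, 0.988, -0.001], [0.988, 0.157, 0.0], [0.0, -0.0, -1.0]]
ft_force: [-5.1, -1.3, 3.5]
finger_gap: 0.0095
grasp_force: 19.5
t 7.8 j [ 16.4   8.5 122.3   0.   49.2   7.3] p [0.4758 0.1657 0.0393] F [-5.1 -1.3  3.5] gap 0.0095 19.5
[[-0.157, 0.988, -0.001], [0.988, 0.157, 0.0], [0.0, -0.0, -1.0]]
case [-0.0877  0.0004  0.0393]
```

```bash
python3 -m handwheel '[[[0,0,0],[0,0.1,-1],0.8],[[0,0,0],[0,0.35,-2],0.8],[[0,0,0],[0,0.65,-3],0.8],[[0,0,0],[0,1,-4],0.8],[[0,0,0],[0,1,-4],0.8]]' | sed -n '1,2p;4,6p'
```

```text
time: 8.43
tool_pos: [0.4852, 0.1672, 0.0789]
ft_force: [-8.1, -1.3, 3.4]
finger_gap: 0.009
grasp_force: 20.1
```

```bash
python3 -m handwheel '[[[0,0,0],[0,0.9,-1.85],0.8],[[0,0,0],[0,2.05,-3.55],0.8],[[0,0,0],[0,3.45,-5.1],0.8],[[0,0,0],[0,5.05,-6.4],0.8],[[0,0,0],[0,6.8,-7.5],0.8],[[0,0,0],[0,8.7,-8.3],0.8],[[0,0,0],[0,10.7,-8.9],0.8],[[0,0,0],[0,12.7,-9.15],0.8],[[0,0,0],[0,14.8,-9.15],0.8],[[0,0,0],[0,16.8,-8.85],0.8],[[0,0,0],[0,16.8,-8.85],0.8]]'; python3 st.py
```

```text
time: 9.8
tool_pos: [0.6555, 0.1949, 0.1686]
tcp_rot: [[-0.156, 0.988, 0.007], [0.988, 0.156, 0.003], [0.002, 0.007, -1.0]]
ft_force: [2.6, 3.9, 2.4]
finger_gap: 0.0088
grasp_force: 20.6
t 9.8 j [14.4 18.2 94.7  0.1 66.6  5.4] p [0.6555 0.1949 0.1686] F [2.6 3.9 2.4] gap 0.0088 20.6
[[-0.156, 0.988, 0.007], [0.988, 0.156, 0.003], [0.002, 0.007, -1.0]]
case [0.0944 0.0012 0.1686]
```

```bash
python3 -m handwheel '[[[0,0,0],[0,2,0.6],0.8],[[0,0,0],[0,3.85,1.4],0.8],[[0,0,0],[0,5.6,2.5],0.8],[[0,0,0],[0,6.4,3.2],0.8],[[0,0,0],[0,7.2,3.85],0.8],[[0,0,0],[0,7.9,4.6],0.8],[[0,0,0],[0,7.9,4.6],0.8]]' | sed -n '1,2p;4,6p'; python3 -m handwheel '[[[0,0,0],[0,0,0],2],[[0,0,0],[0,0,0],3],[[0,0,0],[0,0,0],3]]' | sed -n '4,6p'; python3 st.py
```

```text
time: 10.68
tool_pos: [0.7311, 0.207, 0.1201]
ft_force: [1.1, 6.6, -0.7]
finger_gap: 0.0091
grasp_force: 21.0
ft_force: [-0.1, -0.7, -0.4]
finger_gap: 0.0298
grasp_force: 0.0
t 11.05 j [13.8 28.3 86.1 -0.  65.6  4.9] p [0.73   0.205  0.1198] F [-0.1 -0.7 -0.4] gap 0.0298 0.0
[[-0.156, 0.988, -0.0], [0.988, 0.156, -0.001], [-0.001, -0.0, -1.0]]
case [ 0.1696 -0.0005  0.1198]
```

```bash
python3 -m handwheel '[[[0,0,0],[0,0,-6],3],[[0,0,0],[0,0,-12],3],[[0,0,0],[0,-6,-13],3],[[0,0,0],[0,-12,-13],4],[[0,0,0],[0,-17,-13],5],[[0,0,0],[0,-17,-13],5],[[0,0,0],[0,-17,-13],5]]' | sed -n '1,2p;4,5p'; python3 st.py
python3 - <<'E'
from h import *
from scipy.optimize import least_squares
import json
snap('wrist','w5.png')
L=[json.loads(l) for l in open('log.jsonl')]
def f(x):
    o=[]
    for s in L:
        j=np.radians(s['joint_positions']);p=s['tool_pos'];A=j[1];B=j[1]+j[2];G=B+j[4]
        r=x[0]+x[1]*np.sin(A)+x[2]*np.sin(B)+x[3]*np.cos(B); z=x[4]+x[1]*np.cos(A)+x[2]*np.cos(B)-x[3]*np.sin(B)-.25
        o+=[r-np.hypot(p[0],p[1]),z-p[2],np.degrees(np.arctan2(p[1],p[0])-j[0])*0]
    return o+list(1e-3*np.array([x[0],x[3]]))
q=least_squares(f,[0,.5,.5,0,.2]);print(np.round(q.x,4),np.round(1000*q.fun,1))
E
```

```text
time: 11.92
tool_pos: [0.5629, 0.1791, 0.2505]
ft_force: [0.7, -0.1, 0.5]
finger_gap: 0.0498
t 11.93 j [ 15.2   5.3 101.3  -0.   73.3   6.3] p [0.5629 0.1791 0.2505] F [ 0.7 -0.1  0.5] gap 0.0498 0.0
[[-0.156, 0.988, 0.002], [0.988, 0.156, 0.0], [-0.0, 0.002, -1.0]]
case [ 0.0004 -0.      0.2505]
[0.0007 0.5125 0.5675 0.0038 0.1563] [ 0.8  0.   0.   0.6 -0.   0.   0.1 -0.   0.  -0.3  0.1  0.  -2.  -0.
  0.   0.8 -0.1  0.   0.   0.   0.   0.   0. ]
```

View pics/w5.png

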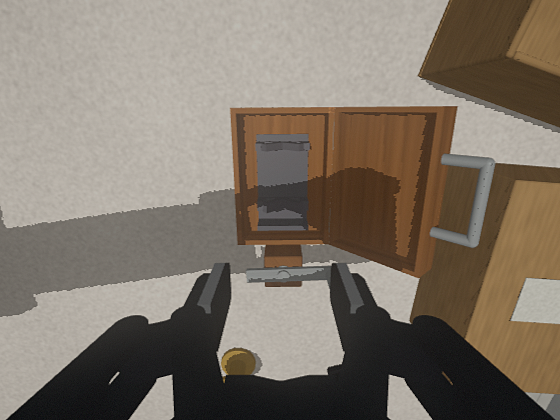

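The lid is open, leaning back at (330–455, 105–275), and the grey cradle inside the case spans about (257–310, 134–231). I'll enlarge the cradle.

Run:
```python
from h import *
a=cv2.imread('pics/w5.png')[100:255,225:345];a=cv2.convertScaleAbs(a,alpha=2.0,beta=10);cv2.imwrite('pics/w5c.png',cv2.resize(a,None,fx=3.8,fy=3.8,interpolation=cv2.INTER_CUBIC))
a=np.radians(9.1);c=np.array([.565,.18,0]);C=np.array([[np.cos(a),-np.sin(a),0],[np.sin(a),np.cos(a),0],[0,0,1]])
# predicted crop rows of cradle features at mid-place, x=-25 (saddle top) , and case walls
for n,p in {'stop-y':(0,-.0645,.036),'stop+y':(0,-.0585,.036),'s1-':(-.028,-.0415,.038),'s1+':(-.028,-.0295,.038),'s2-':(-.028,.031,.038),'s2+':(-.028,.039,.038),'wallLin':(0,-.074,.038),'wallLout':(0,-.08,.038),'wallFin':(0,.074,.038),'wallFout':(0,.08,.038),'x-wall':(-.05,0,.038),'x-out':(-.056,0,.038)}.items():
    q=proj('w5.png',c+C@np.array(p));q2=proj('w5.png',c+C@(np.array(p)+[0,.008,0]));print(n,np.round((q-[225,100]+.5)*3.8),np.round((q2[1]-q[1])*3.8))
```

```text
stop-y [216. 502.] -23.0
stop+y [216. 484.] -24.0
s1- [127. 436.] -24.0
s1+ [126. 399.] -25.0
s2- [121. 203.] -28.0
s2+ [121. 175.] -28.0
wallLin [216. 531.] -23.0
wallLout [216. 548.] -23.0
wallFin [216.  49.] -30.0
wallFout [216.  27.] -30.0
x-wall [ 51. 306.] -26.0
x-out [ 31. 306.] -26.0
```

View pics/w5c.png

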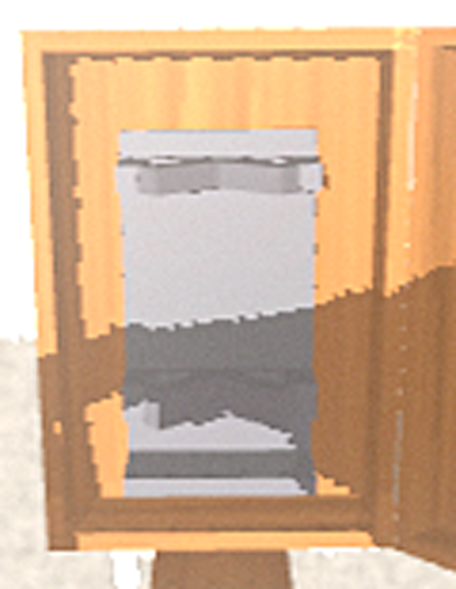

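The crop shows the case walls where I predicted them (v≈30 and 550), the second saddle at v≈163–190 and the end stop near v≈480–497. I'll read intensity profiles along the case for the cradle shift.

Run:
```python
from h import *
a=np.radians(9.1);c=np.array([.565,.18,0]);C=np.array([[np.cos(a),-np.sin(a),0],[np.sin(a),np.cos(a),0],[0,0,1]])
K,R,t=cal('w5.png');print('cam in case',np.round(C.T@(-R.T@t-c),3))
g=cv2.cvtColor(cv2.imread('pics/w5.png'),cv2.COLOR_BGR2GRAY).astype(np.float32)
hsv=cv2.cvtColor(cv2.imread('pics/w5.png'),cv2.COLOR_BGR2HSV)[:,:,1].astype(np.float32)
ys=np.arange(-76,56,1)
def prof(I,x,z):
    q=np.array([proj('w5.png',c+C@np.array([x/1000,y/1000,z])) for y in ys]).astype(np.float32)
    return cv2.remap(I,q[:,:1],q[:,1:],cv2.INTER_LINEAR)[:,0].astype(int)
for x,z in [(-29,.038),(-26,.036),(0,.036),(26,.036),(29,.038)]:
    p=prof(g,x,z);print('x',x); 
    for i in range(0,len(ys),22): print(ys[i],*p[i:i+22])
```

```text
cam in case [-0.002  0.08   0.394]
x -29
-76 99 91 68 61 64 63 65 65 63 60 61 63 63 64 85 96 100 97 98 99 87 71
-54 80 83 86 91 99 99 101 102 102 102 99 100 102 103 101 102 103 102 100 101 99 82
-32 73 76 76 79 65 61 63 61 61 61 64 65 63 63 65 64 65 65 65 67 67 67
-10 66 65 64 69 106 106 105 104 104 105 104 104 104 104 104 104 103 103 104 97 99 104
12 105 105 104 104 105 105 105 105 105 103 100 103 103 106 106 106 106 106 106 107 106 107
34 106 106 106 107 107 106 107 104 94 93 108 96 106 107 106 107 107 107 107 106 106 106
x -26
-76 92 70 58 63 64 65 64 62 62 61 62 64 65 82 94 97 96 97 97 86 49 52
-54 56 59 59 58 57 56 63 84 96 97 96 96 95 95 96 96 96 95 96 98 99 93
-32 58 57 59 60 60 60 59 58 57 56 57 57 60 62 62 60 60 62 62 61 60 61
-10 63 62 60 60 73 104 102 101 100 101 101 100 99 99 101 101 100 100 100 102 101 102
12 101 101 101 101 101 104 103 103 103 103 104 104 103 103 102 103 104 104 104 104 104 105
34 105 105 105 106 105 106 107 97 75 68 91 109 106 106 106 107 106 99 102 106 106 107
x 0
-76 95 69 56 61 63 64 63 62 60 58 58 61 61 75 89 97 95 96 97 84 50 55
-54 58 60 60 58 56
[... 530 characters left out ...]
52 52 52 53 56 57 57 57 58 58 57 58 58 57
-10 56 57 57 57 58 58 58 56 57 83 100 97 97 97 97 96 96 96 96 97 96 96
12 97 97 98 98 98 98 98 98 99 99 98 98 99 98 99 99 99 98 99 100 100 97
34 90 94 100 100 101 101 102 97 76 60 80 106 103 100 102 102 102 103 95 97 102 101
x 29
-76 101 102 68 56 59 63 63 63 62 62 59 57 57 60 64 72 68 55 56 56 54 53
-54 53 53 53 53 53 53 54 55 56 58 58 58 58 57 57 57 56 57 59 58 57 57
-32 57 57 57 57 56 57 57 54 51 52 53 53 54 58 58 56 56 57 58 57 57 57
-10 57 57 57 59 58 58 58 57 57 64 95 99 98 97 97 94 86 97 98 96 97 98
12 98 97 99 98 87 86 87 94 99 98 98 97 99 98 97 88 86 89 89 88 89 99
34 89 99 102 101 100 101 102 103 93 58 64 104 101 101 95 95 96 96 92 93 98 97
```

```bash
cat > kin.py <<'E'
import numpy as np, json
from scipy.spatial.transform import Rotation as Ro
L2,L3=.5125,.5675; HD=.1563-.25
lo=[-150.88,-54.13,17.81,-75.09,0,-146.25];hi=[150.88,125.18,147.31,255.09,152.58,146.25]
def chain(j): return Ro.from_euler('ZYZYZ',[j[0],j[1]+j[2],j[3],j[4],j[5]],degrees=True)
L=[json.loads(l) for l in open('log.jsonl')]
off=chain(L[0]['joint_positions']).inv()*Ro.from_matrix(L[0]['tcp_rot'])
def ik(p,R,d):
    w=np.array(p)-d*np.array(R)[:,2]; h=HD+d; out=[]
    r=np.hypot(w[0],w[1]);z=w[2]-h;D=np.hypot(r,z);c=(D*D-L2*L2-L3*L3)/2/L2/L3
    if abs(c)>1: return None
    j3=np.arccos(c);j2=np.arctan2(r,z)-np.arctan2(L3*np.sin(j3),L2+L3*c);j1=np.arctan2(w[1],w[0])
    q=(Ro.from_euler('ZY',[j1,j2+j3]).inv()*Ro.from_matrix(R)*off.inv()).as_euler('ZYZ',degrees=True)
    j=np.array([*np.degrees([j1,j2,j3]),*q])
    for k in (3,5):
        for m in (-360,360):
            if not lo[k]<=j[k]<=hi[k] and lo[k]<=j[k]+m<=hi[k]: j[k]+=m
    return j
def margin(j): return min(min(np.array(j)-lo),min(np.array(hi)-j))
def fk(j,d):
    A=np.radians(j[1]);B=A+np.radians(j[2]);a=np.radians(j[0]);R=(chain(j)*off).as_matrix()
    r=L2*np.sin(A)+L3*np.sin(B);z=HD+d+L2*np.cos(A)+L3*np.cos(B)
    return np.array([r*np.cos(a),r*np.sin(a),z])+d*R[:,2],R
up=np.array([0,0,1.]);a9=np.radians(9.1);xc=np.array([np.cos(a9),np.sin(a9),0]);yc=np.array([-xc[1],xc[0],0]);c0=np.array([.565,.18,0])
def grasp(psi,t,s):
    h=np.array([np.cos(np.radians(psi)),np.sin(np.radians(psi)),0]);t=np.radians(t)
    z=-h*np.cos(t)-up*np.sin(t);y=s*np.cross(up,h);return np.array([np.cross(y,z),y,z]).T
def place(t,s):
    t=np.radians(t);z=-np.sin(t)*yc-np.cos(t)*up;y=s*xc;return np.array([np.cross(y,z),y,z]).T
E
python3 - <<'E'
from kin import *
print([round(float((chain(l['joint_positions'])*off*Ro.from_matrix(l['tcp_rot']).inv()).magnitude()*57.3),2) for l in L], off.as_euler('ZYX',degrees=True))
G=np.array([.495,-.2525,.054])
for d in (.22,.28):
  for t in (20,30):
    for s in (1,-1):
        R=place(t,s);j=ik(c0+up*.038+R[:,2]*.019,R,d);print('place',d,t,s,np.round(j),round(margin(j)))
        for psi in (115,130,150,170,185,240):
            R=grasp(psi,t,s);j=ik(G+R[:,2]*.019,R,d)
            if j is not None and margin(j)>0: print('   ',psi,np.round(j),round(margin(j)))
E
```

```text
Traceback (most recent call last):
  File "kin.py", line 7, in <module>
    off=chain(L[0]['joint_positions']).inv()*Ro.from_matrix(L[0]['tcp_rot'])
        ~~~~~^^^^^^^^^^^^^^^^^^^^^^^^^
  File "kin.py", line 5, in chain
    def chain(j): return Ro.from_euler('ZYZYZ',[j[0],j[1]+j[2],j[3],j[4],j[5]],degrees=True)
                         ~~~~~~~~~~~~~^^^^^^^^^^^^^^^^^^^^^^^^^^^^^^^^^^^^^^^^^^^^^^^^^^^^^^
  File "scipy/spatial/transform/_rotation.pyx", line 1413, in scipy.spatial.transform._rotation.Rotation.from_euler
ValueError: Expected axis specification to be a non-empty string of upto 3 characters, got ZYZYZ
```

```bash
sed -i "s/^def chain.*/def chain(j): return Ro.from_euler('ZY',[j[0],j[1]+j[2]],degrees=True)*Ro.from_euler('ZYZ',j[3:],degrees=True)/" kin.py
cat > plan.py <<'E'
from kin import *
print([round(float((chain(l['joint_positions'])*off*Ro.from_matrix(l['tcp_rot']).inv()).magnitude()*57.3),2) for l in L], off.as_euler('ZYX',degrees=True))
G=np.array([.495,-.2525,.054])
for d in (.22,.28):
  for t in (20,30):
    for s in (1,-1):
        R=place(t,s);j=ik(c0+up*.038+R[:,2]*.019,R,d);print('place',d,t,s,np.round(j),round(margin(j)))
        for psi in (115,130,150,170,185,240):
            R=grasp(psi,t,s);j=ik(G+R[:,2]*.019,R,d)
            if j is not None and margin(j)>0: print('   ',psi,np.round(j),round(margin(j)))
E
python3 plan.py
```

```text
[0.0, 0.0, 0.0, 0.0, 0.0, 0.0, 0.0] [ 9.00000000e+01 -1.27222187e-14 -2.54444375e-14]
place 0.22 20 1 [ 24.  21. 111. -23.  56.  30.] 37
    115 [ -11.   16.  134.  247.   55. -119.] 8
    130 [ -16.   14.  138.  225.   48. -111.] 9
    150 [-25.  12. 141. 186.  43. -93.] 7
    170 [-35.  13. 139. 146.  46. -74.] 8
    185 [-41.  15. 136. 121.  52. -64.] 11
    240 [-46.  28. 116.  65.  83. -55.] 32
place 0.22 20 -1 [  24.   21.  111.  -23.   56. -150.] -4
    115 [-11.  16. 134. 247.  55.  61.] 8
    130 [-16.  14. 138. 225.  48.  69.] 9
    150 [-25.  12. 141. 186.  43.  87.] 7
    170 [-35.  13. 139. 146.  46. 106.] 8
    185 [-41.  15. 136. 121.  52. 116.] 11
    240 [-46.  28. 116.  65.  83. 125.] 21
place 0.22 30 1 [ 27.  23. 110. -33.  62.  37.] 37
    130 [ -17.   10.  137.  234.   35. -121.] 11
    150 [-26.   9. 139. 188.  28. -95.] 8
    170 [-34.  10. 138. 138.  32. -65.] 10
    185 [-40.  12. 135. 111.  41. -54.] 13
    240 [-45.  25. 116.  60.  76. -51.] 31
place 0.22 30 -1 [  27.   23.  110.  -33.   62. -143.] 4
    130 [-17.  10. 137. 234.  35.  59.] 11
    150 [-26. 
[... 619 characters left out ...]
150 [-25.  15. 147. 186.  52.  88.] 1
    170 [-40.  16. 145. 145.  54. 102.] 3
    185 [-48.  19. 140. 119.  58. 110.] 7
    240 [-51.  33. 113.  62.  85. 121.] 25
place 0.28 30 1 [ 30.  24. 109. -32.  62.  40.] 39
    130 [ -13.   11.  142.  234.   41. -115.] 6
    150 [-25.   9. 145. 188.  34. -94.] 2
    170 [-38.  10. 143. 138.  38. -70.] 4
    185 [-45.  13. 139. 111.  45. -60.] 8
    240 [-50.  29. 114.  57.  77. -54.] 33
place 0.28 30 -1 [  30.   24.  109.  -32.   62. -140.] 6
    130 [-13.  11. 142. 234.  41.  65.] 6
    150 [-25.   9. 145. 188.  34.  86.] 2
    170 [-38.  10. 143. 138.  38. 110.] 4
    185 [-45.  13. 139. 111.  45. 120.] 8
    240 [-50.  29. 114.  57.  77. 126.] 20
```

```bash
cat > path.py <<'E'
from kin import *
from scipy.spatial.transform import Slerp
def check(p0,R0,p1,R1,d,n=7):
    S=Slerp([0,1],Ro.from_matrix(np.array([R0,R1])))
    for u in np.linspace(0,1,n):
        j=ik(p0+(p1-p0)*u,S(u).as_matrix(),d)
        print('  ',round(u,2),None if j is None else (np.round(j),round(margin(j))))
def rows(s,p1,R1):
    R=np.array(s['tcp_rot']);print('turn',np.round(Ro.from_matrix(R.T@R1).as_rotvec(),3).tolist(),'shift',np.round(100*R.T@(p1-s['tool_pos']),2).tolist())
E
python3 - <<'E'
from path import *
from station import bot
s=bot.observe();R=grasp(185,30,1);p=np.array([.495,-.2525,.056])+R[:,2]*.019
print(p);rows(s,p+up*.15,R)
for d in (.22,.28): check(s['tool_pos'],s['tcp_rot'],p+up*.15,R,d); check(p+up*.15,R,p,R,d,4)
E
```

```text
[ 0.51139187 -0.2510659   0.0465    ]
turn [-0.849, 0.792, 1.474] shift [-41.69, -11.87, 5.38]
   0.0 (array([ 18.,   5., 102.,  -0.,  73.,   9.]), 46)
   0.17 (array([  8.,  -1., 109.,   7.,  63.,  11.]), 38)
   0.33 (array([ -2.,  -6., 116.,  17.,  53.,   9.]), 31)
   0.5 (array([-12.,  -9., 122.,  31.,  46.,   4.]), 26)
   0.67 (array([-23.,  -9., 126.,  47.,  41.,  -3.]), 21)
   0.83 (array([-32.,  -8., 129.,  66.,  38., -13.]), 18)
   1.0 (array([-40.,  -5., 130.,  85.,  38., -21.]), 17)
   0.0 (array([-40.,  -5., 130.,  85.,  38., -21.]), 17)
   0.33 (array([-40.,  -0., 132.,  94.,  38., -32.]), 15)
   0.67 (array([-40.,   5., 134., 103.,  39., -43.]), 13)
   1.0 (array([-40.,  12., 135., 111.,  41., -53.]), 13)
   0.0 (array([ 18.,   5., 102.,  -0.,  73.,   9.]), 46)
   0.17 (array([  8.,  -2., 111.,   8.,  63.,  10.]), 37)
   0.33 (array([ -4.,  -7., 118.,  18.,  53.,   7.]), 29)
   0.5 (array([-15., -11., 125.,  32.,  47.,   1.]), 23)
   0.67 (array([-27., -12., 130.,  49.,  43.,  -9.]), 17)
   0.83 (array([-37., -10., 133.,  68.,  41., -19.]), 14)
   1.0 (array([-45.,  -6., 136.,  87.,  42., -27.]), 12)
   0.0 (array([-45.,  -6., 136.,  87.,  42., -27.]), 12)
   0.33 (array([-45.,  -1., 137.,  95.,  42., -38.]), 10)
   0.67 (array([-45.,   6., 138., 103.,  43., -49.]), 9)
   1.0 (array([-45.,  13., 139., 111.,  45., -59.]), 8)
```

```bash
python3 -m handwheel '[[[-0.07,0.07,0.12],[-4,-1,0.5],6],[[-0.2,0.2,0.37],[-10,-3,1.3],6],[[-0.35,0.33,0.61],[-17,-5,2.2],6],[[-0.5,0.46,0.86],[-24,-7,3],6],[[-0.64,0.59,1.1],[-31,-9,4],6],[[-0.78,0.73,1.35],[-38,-11,5],6],[[-0.849,0.792,1.474],[-41.7,-11.9,5.4],6],[[-0.849,0.792,1.474],[-41.7,-11.9,5.4],6],[[-0.849,0.792,1.474],[-41.7,-11.9,5.4],6],[[-0.849,0.792,1.474],[-41.7,-11.9,5.4],6],[[-0.849,0.792,1.474],[-41.7,-11.9,5.4],6],[[-0.849,0.792,1.474],[-41.7,-11.9,5.4],6]]'; python3 st.py
python3 - <<'E'
from path import *
from h import *
snap('wrist','w6.png')
snap('top','t6.png');snap('scene','s6.png')
s=bot.observe();R=grasp(185,30,1);p=np.array([.495,-.2525,.056])+R[:,2]*.019
rows(s,p,R)
for k,X in {'cuptop':[.495,-.2525,.114],'foot':[.495,-.2525,.004],'mid':[.495,-.2525,.056]}.items(): print(k,proj('w6.png',X))
for d in (.2,.22,.25,.28): print(d,np.round(fk(s['joint_positions'],d)[0]-s['tool_pos'],4))
E
```

```text
time: 13.48
tool_pos: [0.5105, -0.2521, 0.1962]
tcp_rot: [[0.5, 0.089, 0.861], [0.047, -0.996, 0.076], [0.865, 0.002, -0.502]]
ft_force: [0.1, -0.3, 0.4]
finger_gap: 0.06
grasp_force: 0.0
t 13.47 j [-56.9  -7.  140.3  83.4  50.2 -33.3] p [ 0.5105 -0.2521  0.1962] F [ 0.1 -0.3  0.4] gap 0.06 0.0
[[0.5, 0.089, 0.861], [0.047, -0.996, 0.076], [0.865, 0.002, -0.502]]
case [-0.1188 -0.4176  0.1962]
turn [-0.0, 0.002, 0.004] shift [-13.02, -0.18, 7.6]
cuptop [276.38551511 358.95408324]
foot [277.21994733 395.38005239]
mid [276.89258767 381.08962515]
0.2 [-0.1472 -0.0263 -0.0708]
0.22 [-0.1299 -0.0248 -0.0608]
0.25 [-0.1041 -0.0225 -0.0459]
0.28 [-0.0782 -0.0203 -0.0309]
```

```bash
cat > fit.py <<'E'
from kin import *
from scipy.optimize import least_squares
L=[json.loads(l) for l in open('log.jsonl')]
def fkx(j,x):
    A=np.radians(j[1]);B=A+np.radians(j[2]);a=np.radians(j[0]);R=(chain(j)*off).as_matrix()
    r=x[0]+x[1]*np.sin(A)+x[2]*np.sin(B)+x[3]*np.cos(B);z=x[4]+x[1]*np.cos(A)+x[2]*np.cos(B)-x[3]*np.sin(B)
    return np.array([r*np.cos(a)-x[5]*np.sin(a),r*np.sin(a)+x[5]*np.cos(a),z])+x[6]*R[:,2],R
f=lambda x:np.concatenate([fkx(l['joint_positions'],x)[0]-l['tool_pos'] for l in L]+[1e-3*np.array([x[0],x[3]])])
q=least_squares(f,[0,L2,L3,0,.2,.025,.36]);X=q.x
def iks(p,R,x0):
    g=lambda j:np.concatenate([(fkx(j,X)[0]-p)*10,(Ro.from_matrix(fkx(j,X)[1]).inv()*Ro.from_matrix(R)).as_rotvec()])
    r=least_squares(g,np.clip(x0,np.array(lo)+.1,np.array(hi)-.1),bounds=(lo,hi),x_scale=30.); return r.x,np.linalg.norm(r.fun)
if __name__=='__main__':
    print(np.round(X,4),np.round(1000*q.fun,1))
    j0=np.array(L[-1]['joint_positions'])
    for psi in (185,200,215):
      for t in (30,35,40):
        R=grasp(psi,t,1);G=np.array([.495,-.2525,.056])
        for h in (.15,.03,0):
            j,e=iks(G+up*h+R[:,2]*.019,R,j0);print(psi,t,h,np.round(j,1),round(e,4))
    for t in (30,35,40):
        R=place(t,1);j,e=iks(c0+up*.038+R[:,2]*.019,R,[25,22,110,-25,58,33]);print('place',t,np.round(j,1),round(e,4))
E
python3 fit.py
```

```text
[-0.      0.512   0.5662  0.0014  0.2518  0.0249  0.3477] [-0. -0.  0.  0.  0. -0. -0. -0.  0.  0.  0. -0. -0. -0.  0.  0.  0.  0.
 -0. -0.  0.  0. -0. -0. -0.  0.]
185 30 0.15 [-56.8  -7.1 140.4  83.8  50.1 -33.4] 0.0
185 30 0.03 [-56.8  10.4 142.6 100.2  50.8 -58.9] 0.0
185 30 0 [-56.8  15.4 142.5 104.1  51.9 -65.1] 0.0
185 35 0.15 [-54.6  -8.8 138.5  76.   46.7 -24.4] 0.0
185 35 0.03 [-54.6   7.2 141.6  94.7  45.1 -51. ] 0.0
185 35 0 [-54.6  12.  141.7  99.4  45.7 -57.7] 0.0
185 40 0.15 [-52.2  -9.8 136.4  67.4  44.2 -14.8] 0.0
185 40 0.03 [-52.2   4.8 140.2  87.4  40.1 -41.6] 0.0
185 40 0 [-52.2   9.3 140.5  93.1  40.2 -49. ] 0.0
200 30 0.15 [-60.4   1.  132.8  73.   63.2 -37.2] 0.0
200 30 0.03 [-60.4  15.9 134.7  82.   59.6 -55.9] 0.0
200 30 0 [-60.4  20.1 134.6  84.4  59.1 -60.6] 0.0
200 35 0.15 [-58.3  -1.  131.6  67.8  60.1 -30.8] 0.0
200 35 0.03 [-58.3  12.9 134.2  77.9  55.1 -49.6] 0.0
200 35 0 [-58.3  16.9 134.3  80.8  54.4 -54.6] 0.0
200 40 0.15 [-56.   -2.6 130.1  61.9  57.4 -24. ] 0.0
200 40 0.03 [-56.   10.4 133.5  72.8  51.1 -42.6] 0.0
200 40 0 [-56.   14.3 133.7  76.1  50.  -47.8] 0.0
215 30 0.15 [-60.7   8.7 124.3  63.8  73.8 -40.8] 0.0
215 30 0.03 [-60.7  21.4 126.   68.4  68.  -54.7] 0.0
215 30 0 [-60.7  25.  125.9  69.7  66.7 -58.2] 0.0
215 35 0.15 [-58.9   6.5 123.6  59.9  70.9 -36.2] 0.0
215 35 0.03 [-58.9  18.6 126.   65.2  64.2 -50.1] 0.0
215 35 0 [-58.9  22.1 126.1  66.8  62.8 -53.7] 0.0
215 40 0.15 [-56.9   4.6 122.8  55.5  68.3 -31.2] 0.0
215 40 0.03 [-56.9  16.1 125.8  61.5  60.6 -45. ] 0.0
215 40 0 [-56.9  19.5 126.   63.3  59.  -48.6] 0.0
place 30 [ 30.2  26.2 107.  -31.7  62.5  39.9] 0.0
place 35 [ 32.2  28.3 105.9 -35.3  65.8  43.7] 0.0
place 40 [ 34.   30.5 104.7 -38.5  69.3  46.9] 0.0
```

Run:
```python
from h import *
a=cv2.cvtColor(cv2.imread('pics/w6.png'),cv2.COLOR_BGR2HSV);m=(a[:,:,0]>12)&(a[:,:,0]<30)&(a[:,:,1]>120)
for v in range(320,420,10):
    u=np.where(m[v])[0];print(v,(u.min(),u.max(),len(u)) if len(u) else None)
X=np.array([.495,-.2525,.114]);print([proj('w6.png',X+np.array([0,dy,0])) for dy in(-.017,.017)])
```

```text
320 (np.int64(128), np.int64(153), 26)
330 None
340 (np.int64(265), np.int64(296), 32)
350 (np.int64(258), np.int64(302), 45)
360 (np.int64(256), np.int64(304), 49)
370 (np.int64(257), np.int64(303), 47)
380 (np.int64(278), np.int64(283), 6)
390 None
400 None
410 (np.int64(490), np.int64(490), 1)
[array([301.57478901, 361.388897  ]), array([251.42972477, 356.54183817])]
```

The wrist camera reads about 2.4 mm toward tool +y, the same bias it showed at the bar, so the static fix stands. Descending.

```bash
python3 -m handwheel '[[[0,0,0],[-2,0,1.2],6],[[0,0,0],[-4.5,0,2.6],6],[[0,0,0],[-7,-0.1,4.1],6],[[0,0,0],[-9.5,-0.1,5.5],6],[[0,0,0],[-11.5,-0.2,6.7],6],[[0,0,0],[-13,-0.2,7.6],6],[[0,0,0],[-13,-0.2,7.6],6],[[0,0,0],[-13,-0.2,7.6],6]]' | sed -n '1,2p;4p'; python3 st.py; python3 -m handwheel '[[[0,0,0],[0,0,0],4.5],[[0,0,0],[0,0,0],3.5],[[0,0,0],[0,0,0],2.9],[[0,0,0],[0,0,0],2.6],[[0,0,0],[0,0,0],2.3],[[0,0,0],[0,0,0],1.8],[[0,0,0],[0,0,0],1.8],[[0,0,0],[0,0,0],1.8]]' 70; python3 st.py
```

```text
time: 14.62
tool_pos: [0.5111, -0.25, 0.0461]
ft_force: [0.8, -0.5, -0.1]
t 14.62 j [-56.7  15.3 142.6 104.1  51.8 -65.2] p [ 0.5111 -0.25    0.0461] F [ 0.8 -0.5 -0.1] gap 0.0604 0.0
[[0.499, 0.089, 0.862], [0.046, -0.996, 0.076], [0.865, 0.002, -0.501]]
case [-0.1179 -0.4157  0.0461]
time: 15.62
tool_pos: [0.5106, -0.25, 0.0459]
tcp_rot: [[0.499, 0.087, 0.862], [0.044, -0.996, 0.075], [0.866, 0.001, -0.501]]
ft_force: [-3.9, -2.0, 5.4]
finger_gap: 0.0246
grasp_force: 68.2
t 15.62 j [-56.8  15.4 142.6 104.2  51.8 -65.3] p [ 0.5106 -0.25    0.0459] F [-3.9 -2.   5.4] gap 0.0246 68.2
[[0.499, 0.087, 0.862], [0.044, -0.996, 0.075], [0.866, 0.001, -0.501]]
case [-0.1184 -0.4156  0.0459]
```

```bash
python3 -m handwheel '[[[0,0,0],[0.4,0,-0.25],1.8],[[0,0,0],[1.7,0,-1],1.8],[[0,0,0],[4,0,-2.3],1.8],[[0,0,0],[7,0,-4],1.8],[[0,0,0],[10,0,-5.8],1.8],[[0,0,0],[13,0,-7.5],1.8],[[0,0,0],[15,0,-8.7],1.8],[[0,0,0],[15,0,-8.7],1.8]]' | sed -n '1,2p;4,6p'; python3 st.py
python3 - <<'E'
from fit import *
from path import rows,Slerp
from station import bot
s=bot.observe();R0=np.array(s['tcp_rot']);p0=np.array(s['tool_pos'])
R1=place(30,1);P=c0+yc*.003+up*.038;p1=P+.018*R1[:,2]+up*.16
rows(s,p1,R1);S=Slerp([0,1],Ro.from_matrix(np.array([R0,R1])));j=np.array(s['joint_positions'])
for u in np.linspace(0,1,9):
    R=S(u).as_matrix();p=p0+(p1-p0)*u;j,e=iks(p,R,j)
    ax=R@(R0.T@up); g=p-.018*R[:,2]; print(round(u,2),np.round(j),round(e,4),'foot',np.round(g-.055*ax,3),'cup',np.round(g+.059*ax,3))
E
```

```text
time: 16.62
tool_pos: [0.5103, -0.2492, 0.2197]
ft_force: [0.1, -0.2, -3.2]
finger_gap: 0.0246
grasp_force: 68.7
t 16.62 j [-56.7 -10.1 139.7  80.7  50.5 -28.7] p [ 0.5103 -0.2492  0.2197] F [ 0.1 -0.2 -3.2] gap 0.0246 68.7
[[0.499, 0.089, 0.862], [0.048, -0.996, 0.075], [0.865, 0.004, -0.502]]
case [-0.1185 -0.4147  0.2197]
turn [0.462, -1.171, -1.721] shift [1.57, -41.68, 9.84]
0.0 [-57. -10. 140.  81.  51. -29.] 0.0 foot [ 0.495 -0.251  0.174] cup [ 0.495 -0.251  0.288]
0.12 [-47. -15. 138.  67.  44. -22.] 0.0 foot [ 0.497 -0.208  0.173] cup [ 0.51  -0.188  0.284]
0.25 [-36. -17. 136.  48.  39. -10.] 0.0 foot [ 0.501 -0.165  0.174] cup [ 0.524 -0.124  0.277]
0.38 [-22. -17. 133.  26.  38.   7.] 0.0 foot [ 0.508 -0.122  0.177] cup [ 0.536 -0.06   0.268]
0.5 [ -9. -14. 128.   5.  41.  23.] 0.0 foot [ 0.517 -0.076  0.181] cup [0.545 0.004 0.256]
0.62 [  3.  -9. 123.  -9.  48.  33.] 0.0 foot [ 0.529 -0.029  0.186] cup [0.551 0.067 0.243]
0.75 [ 14.  -1. 116. -19.  57.  36.] 0.0 foot [0.542 0.021 0.191] cup [0.555 0.128 0.228]
0.88 [ 23.   7. 109. -24.  67.  36.] 0.0 foot [0.557 0.073 0.195] cup [0.556 0.186 0.213]
1.0 [ 30.  16. 102. -29.  76.  32.] 0.0 foot [0.573 0.129 0.198] cup [0.555 0.241 0.198]
```

```bash
python3 -m handwheel '[[[0.014,-0.035,-0.052],[0,-1.3,0.3],1.8],[[0.037,-0.094,-0.138],[0.1,-3.3,0.8],1.8],[[0.065,-0.164,-0.241],[0.2,-5.8,1.4],1.8],[[0.097,-0.246,-0.361],[0.3,-8.8,2.1],1.8],[[0.129,-0.328,-0.482],[0.4,-11.7,2.8],1.8],[[0.162,-0.41,-0.602],[0.5,-14.6,3.4],1.8],[[0.194,-0.492,-0.723],[0.7,-17.5,4.1],1.8],[[0.226,-0.574,-0.843],[0.8,-20.4,4.8],1.8],[[0.254,-0.644,-0.947],[0.9,-22.9,5.4],1.8],[[0.27,-0.69,-1.01],[0.9,-24.5,5.8],1.8],[[0.277,-0.703,-1.033],[0.9,-25,5.9],1.8],[[0.277,-0.703,-1.033],[0.9,-25,5.9],1.8]]' | sed -n '1,2p;4,6p'
python3 - <<'E'
from kin import *
from path import rows
from station import bot
s=bot.observe();R1=place(30,1);P=c0+yc*.003+up*.038;p1=P+.018*R1[:,2]+up*.16;rows(s,p1,R1)
E
```

```text
time: 18.12
tool_pos: [0.5423, 0.0051, 0.1944]
ft_force: [-0.2, -0.9, -2.8]
finger_gap: 0.0248
grasp_force: 68.9
turn [0.18, -0.471, -0.687] shift [16.13, -5.66, 0.56]
```

```bash
python3 -m handwheel '[[[0.012,-0.03,-0.045],[1,-0.4,0],1.8],[[0.035,-0.09,-0.13],[3,-1.1,0.1],1.8],[[0.065,-0.17,-0.25],[5.8,-2,0.2],1.8],[[0.095,-0.25,-0.365],[8.6,-3,0.3],1.8],[[0.125,-0.33,-0.48],[11.2,-3.9,0.4],1.8],[[0.15,-0.4,-0.58],[13.6,-4.8,0.5],1.8],[[0.17,-0.45,-0.65],[15.3,-5.4,0.5],1.8],[[0.18,-0.471,-0.687],[16.1,-5.7,0.5],1.8],[[0.18,-0.471,-0.687],[16.1,-5.7,0.5],1.8],[[0.18,-0.471,-0.687],[16.1,-5.7,0.5],1.8]]' | sed -n '1,2p;4,6p'; python3 st.py
python3 - <<'E'
from kin import *
from path import rows
from h import *
s=bot.observe();R1=place(30,1);P=c0+yc*.003+up*.038;p1=P+.018*R1[:,2];rows(s,p1,R1)
snap('wrist','w7.png');snap('scene','s7.png')
a=cv2.imread('pics/w7.png')
b=cv2.convertScaleAbs(cv2.imread('pics/s7.png')[130:340,240:460],alpha=1.5);b=cv2.resize(b,(440,420),interpolation=cv2.INTER_CUBIC)
c=np.hstack([b,cv2.resize(a,(360,270))[:0].reshape(0,360,3)]) if 0 else b
a=cv2.convertScaleAbs(cv2.resize(a[60:420,180:420],(360,540),interpolation=cv2.INTER_CUBIC),alpha=1.3)
out=np.zeros((540,800,3),np.uint8);out[:420,:440]=b;out[:,440:]=a;cv2.imwrite('pics/c7.png',out)
# candle pose check from known transform: predicted extremes in scene
R=np.array(s['tcp_rot']);ax=R@np.array([.866,.003,-.501]);g=s['tool_pos']-.018*R[:,2];print('axis in case',ax@xc,ax@yc,ax@up)
for k in (0,55,114): print(k,np.round(g+(k-55)/1000*ax,4),proj('s7.png',g+(k-55)/1000*ax),proj('w7.png',g+(k-55)/1000*ax))
E
```

```text
time: 19.38
tool_pos: [0.5667, 0.1722, 0.1853]
ft_force: [-0.8, 0.1, -2.8]
finger_gap: 0.0245
grasp_force: 69.0
t 19.38 j [ 30.3  15.3 101.8 -28.7  76.4  31.7] p [0.5667 0.1722 0.1853] F [-0.8  0.1 -2.8] gap 0.0245 69.0
[[-0.132, 0.988, 0.081], [0.856, 0.155, -0.494], [-0.501, 0.004, -0.866]]
case [ 0.0031 -0.0074  0.1853]
turn [0.002, 0.001, -0.005] shift [8.32, -0.11, 14.0]
axis in case 0.006124342568308069 1.0004641077591907 0.00024801958064282726
0 [0.5736 0.1267 0.2009] [329.08675241 207.84572038] [278.54215294 337.11490379]
55 [0.5652 0.1811 0.2009] [359.49802994 219.33873321] [278.57246029 292.83382486]
114 [0.5562 0.2395 0.2009] [394.89790991 232.71703586] [278.63302801 204.3403284 ]
```

```bash
python3 -m handwheel '[[[0,0,-0.005],[0.8,0,1.4],1.8],[[0,0,-0.005],[2.2,0,3.7],1.8],[[0,0,-0.005],[3.6,-0.1,6],1.8],[[0,0,-0.005],[5,-0.1,8.4],1.8],[[0,0,-0.005],[6.1,-0.1,10.2],1.8],[[0,0,-0.005],[6.6,-0.1,11.1],1.8],[[0,0,-0.005],[6.7,-0.1,11.2],1.8],[[0,0,-0.005],[6.7,-0.1,11.2],1.8]]' | sed -n '1,2p;4,6p'
python3 - <<'E'
from kin import *
from path import rows
from h import *
s=bot.observe();R1=place(30,1);P=c0+yc*.003+up*.038;p1=P+.018*R1[:,2];rows(s,p1,R1)
R=np.array(s['tcp_rot']);ax=R@np.array([.866,.003,-.501]);g=s['tool_pos']-.018*R[:,2];print('axis z',ax@up,g[2]);f=g-.051*ax-c0;print('foot in case',f@xc,f@yc)
snap('wrist','w8.png');snap('scene','s8.png')
b=cv2.convertScaleAbs(cv2.imread('pics/s8.png')[190:340,250:450],alpha=1.7);b=cv2.resize(b,(533,400),interpolation=cv2.INTER_CUBIC)
a=cv2.convertScaleAbs(cv2.imread('pics/w8.png')[210:420,210:350],alpha=1.7);a=cv2.resize(a,(267,400),interpolation=cv2.INTER_CUBIC);cv2.imwrite('pics/c8.png',np.hstack([b,a]))
E
```

```text
time: 20.48
tool_pos: [0.5668, 0.1757, 0.0555]
ft_force: [0.1, -0.8, -2.5]
finger_gap: 0.0247
grasp_force: 69.0
turn [0.004, 0.001, 0.001] shift [1.53, -0.12, 2.94]
axis z 0.00021024831382965536 0.07107221954202314
foot in case 0.0010098607192500508 -0.046551337239309404
```

View pics/c8.png

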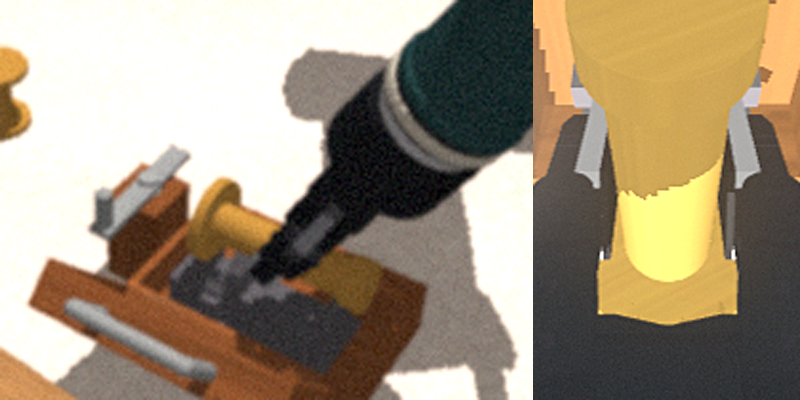

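The candlestick is held level over the case, its foot toward the latch end at (215,215) in the left panel. The lid is leaning back and the lever is crosswise. I'll lower it slowly into the slot.

```bash
python3 -m handwheel '[[[0,0,0],[0.2,-0.1,0.4],1.8],[[0,0,0],[0.4,-0.1,0.8],1.8],[[0,0,0],[0.6,-0.1,1.1],1.8],[[0,0,0],[0.6,-0.1,1.2],1.8],[[0,0,0],[0.6,-0.1,1.2],1.8]]' | sed -n '1,2p;4,6p'
cat > chk.py <<'E'
from kin import *
from path import rows
from h import *
s=bot.observe();R1=place(30,1);P=c0+yc*.003+up*.038;p1=P+.018*R1[:,2];rows(s,p1,R1)
R=np.array(s['tcp_rot']);ax=R@np.array([.866,.003,-.501]);g=s['tool_pos']-.018*R[:,2];f=g-.051*ax-c0;print('z',np.round(g[2],4),'tilt',np.round(ax@up,4),'foot in case',np.round([f@xc,f@yc],4),'F case',np.round([s['ft_force']@xc,s['ft_force']@yc,s['ft_force'][2]],1),'M',np.round(s['wrist_torque'],2))
E
python3 chk.py
```

```text
time: 21.2
tool_pos: [0.5652, 0.1743, 0.0411]
ft_force: [-0.7, -0.7, -2.4]
finger_gap: 0.0245
grasp_force: 69.0
turn [0.002, 0.001, 0.002] shift [0.91, 0.07, 1.63]
z 0.0567 tilt -0.0003 foot in case [-0.0008 -0.0477] F case [-0.8 -0.6 -2.4] M [ 0.41  0.04 -0.01]
```

```bash
python3 -m handwheel '[[[0,0,0],[0.15,0,0.25],1.8],[[0,0,0],[0.3,0,0.5],1.8],[[0,0,0],[0.45,0,0.75],1.8],[[0,0,0],[0.5,0,0.85],1.8],[[0,0,0],[0.5,0,0.85],1.8]]' | sed -n '1p;4,6p';python3 chk.py
```

```text
time: 21.82
ft_force: [0.4, -0.5, -2.4]
finger_gap: 0.0245
grasp_force: 69.0
turn [0.003, 0.001, 0.002] shift [0.41, 0.07, 0.79]
z 0.0468 tilt -0.0003 foot in case [-0.0008 -0.0476] F case [ 0.3 -0.6 -2.4] M [0.44 0.07 0.01]
```

```bash
python3 -m handwheel '[[[0,0,0],[0.15,0,0.25],1.8],[[0,0,0],[0.3,0,0.5],1.8],[[0,0,0],[0.3,0,0.55],1.8],[[0,0,0],[0.3,0,0.55],1.8]]' | sed -n '1p;4p';python3 chk.py; python3 -m handwheel '[[[0,0,0],[0.05,0,0.1],1.8],[[0,0,0],[0.1,0,0.18],1.8],[[0,0,0],[0.1,0,0.18],1.8]]' | sed -n '1p;4p';python3 chk.py
```

```text
time: 22.32
ft_force: [-0.2, -0.1, -2.6]
turn [0.003, 0.001, 0.002] shift [0.11, 0.07, 0.24]
z 0.0406 tilt -0.0003 foot in case [-0.0007 -0.0478] F case [-0.2 -0.  -2.6] M [0.45 0.09 0.02]
time: 22.7
ft_force: [1.0, -0.6, -0.4]
turn [0.004, 0.001, 0.002] shift [0.03, 0.0, 0.12]
z 0.0391 tilt -0.0002 foot in case [-0.0001 -0.0477] F case [ 0.9 -0.8 -0.4] M [ 0.3  -0.16  0.08]
```

```bash
python3 -m handwheel '[[[0,0,0],[0.05,0,0.08],1.8],[[0,0,0],[0.05,0,0.08],1.8]]' | sed -n '1p;4p';python3 chk.py; python3 -m handwheel '[[[0,0,0],[0.03,0,0.05],1.8],[[0,0,0],[0.03,0,0.05],1.8]]' | sed -n '1p;4p';python3 chk.py
```

```text
time: 22.95
ft_force: [2.7, -0.0, 3.6]
turn [0.005, 0.001, 0.001] shift [0.0, -0.04, 0.08]
z 0.0387 tilt -0.0003 foot in case [ 0.0004 -0.0477] F case [ 2.7 -0.5  3.6] M [-0.   -0.24  0.1 ]
time: 23.2
ft_force: [2.3, -0.1, 5.1]
turn [0.005, 0.001, 0.001] shift [-0.01, -0.06, 0.06]
z 0.0384 tilt -0.0004 foot in case [ 0.0006 -0.0476] F case [ 2.3 -0.5  5.1] M [-0.2  -0.24  0.06]
```

```bash
python3 -m handwheel '[[[0,0,0],[0,0,0],2.2],[[0,0,0],[0,0,0],2.4],[[0,0,0],[0,0,0],2.4]]' 20 | sed -n '1p;4,6p';python3 -m handwheel '[[[0,0,0],[0,0,0],2.6],[[0,0,0],[0,0,0],2.8],[[0,0,0],[0,0,0],3.2],[[0,0,0],[0,0,0],4],[[0,0,0],[0,0,0],4.6],[[0,0,0],[0,0,0],4.6],[[0,0,0],[0,0,0],4.6]]' | sed -n '1p;4,6p'; python3 chk.py
```

```text
time: 23.58
ft_force: [1.4, 0.1, 5.1]
finger_gap: 0.0245
grasp_force: 69.8
time: 24.45
ft_force: [0.4, -0.3, -0.5]
finger_gap: 0.0462
grasp_force: 0.0
turn [0.003, 0.001, 0.002] shift [-0.07, 0.07, -0.06]
z 0.0371 tilt -0.0002 foot in case [-0.0008 -0.0477] F case [ 0.4 -0.4 -0.5] M [0.25 0.02 0.04]
```

Released. I'll retreat straight up, then check the seating numerically from the static and wrist images.

```bash
python3 -m handwheel '[[[0,0,0],[-0.5,0,-0.87],4.6],[[0,0,0],[-1.5,0,-2.6],4.6],[[0,0,0],[-3,0,-5.2],4.6],[[0,0,0],[-5,0,-8.7],4.6],[[0,0,0],[-7,0,-12.1],4.6],[[0,0,0],[-9,0,-15.6],4.6],[[0,0,0],[-10,0,-17.3],4.6],[[0,0,0],[-10,0,-17.3],4.6]]' | sed -n '1,2p;4p'
python3 - <<'E'
from h import *
from kin import *
from station import bot
for n in ('wrist','scene','top'): snap(n,n+'9.png')
def ext(f,roi):
    a=cv2.cvtColor(cv2.imread('pics/'+f),cv2.COLOR_BGR2HSV);m=((a[:,:,0]>14)&(a[:,:,0]<30)&(a[:,:,1]>130)).astype(np.uint8)
    n,l,st,ce=cv2.connectedComponentsWithStats(m);print(f,[(*map(int,st[i]),np.round(ce[i]).astype(int).tolist()) for i in range(1,n) if st[i][4]>60])
for f in ('wrist9.png','scene9.png','top9.png'):ext(f,0)
for z in (.038,):
  for f in ('wrist9.png','scene9.png','top9.png'):
    for k in (-.052,-.044,0,.048,.062): print(f,k,np.round(proj(f,c0+yc*k+up*z),1))
E
```

```text
time: 25.45
tool_pos: [0.566, 0.175, 0.2238]
ft_force: [-0.8, 0.2, -0.4]
wrist9.png [(252, 1, 56, 154, 5504, [280, 78]), (521, 52, 39, 41, 385, [545, 66]), (508, 65, 52, 33, 296, [530, 81]), (480, 98, 64, 55, 687, [508, 122]), (505, 126, 55, 75, 305, [537, 160]), (515, 130, 15, 23, 64, [522, 141]), (455, 178, 49, 24, 79, [478, 190]), (223, 241, 22, 16, 67, [229, 246]), (235, 268, 17, 17, 222, [242, 277]), (162, 296, 20, 24, 296, [170, 308])]
scene9.png [(0, 0, 27, 33, 269, [11, 16]), (32, 0, 71, 28, 570, [64, 12]), (285, 0, 32, 30, 291, [300, 13]), (310, 0, 76, 53, 1126, [345, 26]), (368, 3, 19, 23, 143, [377, 12]), (300, 20, 20, 23, 103, [309, 32]), (3, 55, 38, 25, 274, [19, 67]), (0, 74, 54, 45, 564, [30, 94]), (0, 96, 20, 22, 115, [7, 108]), (220, 161, 19, 24, 301, [228, 175]), (236, 208, 25, 34, 597, [248, 224]), (0, 267, 19, 44, 237, [7, 291]), (77, 271, 368, 149, 12898, [230, 366]), (319, 270, 75, 52, 1319, [353, 296]), (542, 272, 18, 19, 112, [553, 280]), (537, 291, 17, 14, 66, [546, 298]), (10, 304, 19, 24, 106, [20, 317]), (442, 405, 19, 15, 82, [450, 414])]
top9.png [(545, 173, 10, 9, 70, [549, 177]), (172, 179, 41, 23, 403, [197, 192]), (544, 191, 10, 9, 68, [549, 195]), (304, 193, 23, 23, 418, [315, 204]), (546, 209, 10, 9, 75, [550, 213]), (545, 228, 10, 8, 68, [550, 232]), (394, 246, 22, 21, 367, [404, 256])]
wrist9.png -0.052 [278.3 136.2]
wrist9.png -0.044 [278.3 129.4]
wrist9.png 0 [278.3  86.7]
wrist9.png 0.048 [278.2  27. ]
wrist9.png 0.062 [278.2   6.1]
scene9.png -0.052 [326.7 283.8]
scene9.png -0.044 [330.5 285.6]
scene9.png 0 [352.1 295.8]
scene9.png 0.048 [377.1 307.6]
scene9.png 0.062 [384.7 311.2]
top9.png -0.052 [211.4 190. ]
top9.png -0.044 [208.  190.4]
top9.png 0 [189.8 193. ]
top9.png 0.048 [169.9 195.8]
top9.png 0.062 [164.1 196.6]
```

Run:
```python
from h import *
from kin import *
th=np.linspace(0,2*np.pi,60)
def model(f,y0,dz,tilt):
    ax=yc*np.cos(tilt)+up*np.sin(tilt);n=np.cross(xc,ax);B=c0+up*(.038+dz)+yc*y0  # B at coord 55
    m=np.zeros((420,560),np.uint8)
    for a,b,r in [(0,8,28),(8,100,13),(100,114,17)]:
        P=[proj(f,B+ax*(k-55)/1000+r/1000*(np.cos(t)*xc+np.sin(t)*n)) for k in (a,b) for t in th]
        cv2.fillConvexPoly(m,cv2.convexHull(np.round(P).astype(np.int32)),1)
    return m
def comp(f,pt):
    a=cv2.cvtColor(cv2.imread('pics/'+f),cv2.COLOR_BGR2HSV);m=((a[:,:,0]>14)&(a[:,:,0]<30)&(a[:,:,1]>150)).astype(np.uint8)
    return m
for f in ('wrist9.png','scene9.png'):
    m=comp(f,0);M=cv2.dilate(model(f,.003,0,0),np.ones((9,9)));m=m*M;r=[]
    for y0 in np.arange(-.004,.012,.002):
        for dz in (-.004,0,.005,.01):
            for t in np.radians([-6,-3,0,3,6]):
                q=model(f,y0,dz,t);r.append((round((q&m).sum()/(q|m).sum(),3),round(y0,3),dz,round(np.degrees(t))))
    print(f,sorted(r)[::-1][:6])
```

```text
wrist9.png [(np.float64(0.709), np.float64(0.002), -0.004, 0), (np.float64(0.709), np.float64(0.002), -0.004, -3), (np.float64(0.705), np.float64(0.002), -0.004, -6), (np.float64(0.705), np.float64(0.0), -0.004, -3), (np.float64(0.704), np.float64(0.002), -0.004, 3), (np.float64(0.703), np.float64(0.006), -0.004, -6)]
scene9.png [(np.float64(0.852), np.float64(0.004), 0, 0), (np.float64(0.842), np.float64(0.004), 0, -3), (np.float64(0.835), np.float64(0.006), 0, 0), (np.float64(0.833), np.float64(0.004), 0, 3), (np.float64(0.828), np.float64(0.002), 0, 0), (np.float64(0.823), np.float64(0.006), 0, -3)]
```

The scene view fits the candlestick best at the seated height, 0° tilt and the expected place along the case. The bell and spool are where they were, and the gripper is clear of everything.

```bash
python3 -c "
from station import bot
print(bot.sign_off())"
```

```text
the job is handed in; nothing more can be done
None
```

I handed the job in at about 25.6 s: latch fully off, lid open at roughly 2.3 rad, candlestick seated level with its foot home in the slot by contact force and camera fit, and the bell and spool untouched (the sign-off call returned no verdict).

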